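Hold the weighted flap at its over-centre balance point

TASK

A colleague wants to set the stop of the weighted over-centre flap on its stand: take the flap by its wire handle, swing it up off its rest to the point where flap and trim weight together are just balanced over the hinge and would fall neither way, and keep it still there. The program finishes while holding: the fingers stay on the handle and nothing is let go. Do not let the flap go over to the far side, and leave the tin, the tape measure and the cap beside the stand where they are.

Things in the scene. Friction and masses are not known exactly. Their poses are not given: they have to be found in the camera images.
- stand: fixed grey steel flap stand: base plate 175 x 150 x 10 mm, two upright cheeks 124 mm apart that carry the hinge pin, a front post with a rubber rest under the flap. Origin on the table under the plate, 50 mm before the hinge; x points level from the handle side to the hinge, y along the hinge pin, z up
- hinge_mid (a point): middle of the hinge pin, 85 mm above the table. Its axes are the stand's and do not turn with the flap: z up, y along the pin, x level and square to it; the handle points to -x when the flap is down on its rest
- bail_mid (a point): middle of the straight bar of the wire handle, a U of 10 mm round steel bar on the flap's free edge. The bar runs parallel to the hinge, 175 mm from it in the flap's plane, 72 mm long between its corners; 60 mm clear gap between bar and panel, so a finger fits on either side. Flap down: bar centre 85 mm above the table, nothing under it
- flap (a joint): flap angle in rad: 0 = level, down on its rest (it starts so), pi/2 = panel upright above the hinge, 2.0 = fallen over on the far stop. At angle a the bar is 175*cos(a) mm from hinge_mid towards -x and 175*sin(a) mm above it. Panel 100 x 100 x 5 mm, from 10 to 110 mm off the hinge axis, 310 g with the handle; the hinge turns freely with very little friction
- trim_weight (a joint): setting of the trim weight on its rod in m, 0 to 0.055, firmly clamped, different each time; its centre is 35 mm + this from the flap's plane. Balance is at flap angle pi/2 - atan((0.040 + setting) / 0.090): 1.15 rad with the weight at the bottom, 0.75 at the top. Below that angle the flap falls back on its rest, above it falls over
- weight_mid (a point): centre of the trim weight, a steel drum 46 mm in diameter and 22 mm tall, 220 g, on a threaded rod 8 mm thick that stands square on the flap 15 mm from the hinge axis on the handle side; the rod is 110 mm tall and points up when the flap is down
- balance_ref (a point): unmarked reference point that turns with the flap, 75 mm from the hinge axis on the side opposite the handle and 5 mm under the flap's plane: flap and weight balance exactly when the trim weight's centre is vertically above this point
- grease_tin: bystander: round tin 66 mm in diameter, 31 mm tall, beside the stand on its +y side; origin at the centre of its underside
- tape_measure: bystander: tape measure 33 x 69 x 60 mm on the same side; origin at the centre of its underside
- cap_04: bystander: closed round flip cap 48 x 44 x 30 mm, beside the stand on its -y side; origin at the centre of its underside

How it is judged (in metres and radians):
On the way:
1. the flap is swung up off its rest by the handle (value of joint flap above 0.3 rad and (contact force between the fingers and flap_c7 above 0.3 N or contact force between the fingers and flap_c8 above 0.3 N or contact force between the fingers and flap_c9 above 0.3 N or contact force between the fingers and flap_c10 above 0.3 N or contact force between the fingers and flap_c11 above 0.3 N)), for 0.1 s.
At the end, for the whole second after the job is handed in: the trim weight's centre is vertically above the balance reference point within 11 mm (about 5 degrees of the true balance angle), the flap is up off its rest (over 0.5 rad) and slower than 0.1 rad/s, and the fingers touch the wire handle with over 0.3 N (horizontal distance between weight_mid and balance_ref below 0.011 m and value of joint flap above 0.5 rad and velocity of joint flap between -0.1 and 0.1 rad/s and (contact force between the fingers and flap_c7 above 0.3 N or contact force between the fingers and flap_c8 above 0.3 N or contact force between the fingers and flap_c9 above 0.3 N or contact force between the fingers and flap_c10 above 0.3 N or contact force between the fingers and flap_c11 above 0.3 N)); the arm keeps its last pose, push and grip.
It fails at once if the flap goes over to the far side (beyond 1.7 rad) (value of joint flap above 1.7 rad).
It fails at once if the tin beside the stand is shifted by more than 15 mm (distance of grease_tin from where it was at the start of the episode above 0.015 m).
It fails at once if the tape measure beside the stand is shifted by more than 15 mm (distance of tape_measure from where it was at the start of the episode above 0.015 m).
It fails at once if the cap beside the stand is shifted by more than 15 mm (distance of cap_04 from where it was at the start of the episode above 0.015 m).
It also fails if it takes over 38 s, if anything falls off the work surface, if the arm or the gripper's body presses on something with over 40 N, if the wrist force passes 120 N, or if a joint passes its speed limit or range.

ROBOT

A 6-joint arm with a two-finger parallel gripper is mounted at the origin on a cart in front of the work surface, level with it; the furniture and walls round the work are solid. World frame = base frame: x ahead of the robot, y to its left, z up, the work surface at z = 0. Lengths are in m, angles in degrees, forces in N, time in s.
With the tool pointing down it reaches from about 0.4 to 0.825 m from the base axis. Payload 7 kg.
Tool frame: the origin (TCP) lies midway between the tips of the shut fingers; the grasp point (between the pads) lies 19 mm behind it; z points along the fingers, y is the line along which they close (so a half turn about z gives the same grasp; the last joint's range is limited). The gripper opens to 88 mm and grips with 3 to 60 N. Pads are 19 mm wide; open, the fingers measure 130 mm over their backs; the gripper's body (78 mm by 193 mm) begins 47 mm behind the grasp point.
Start: joints at [-59.525, 20.546, 0.682, 0, -70.136, -16.507], TCP at [0.163, -0.655, 0.206] pointing down, gripper open.
Joint ranges: [-176.03, 176.03], [-82.01, 121.73], [-58.28, 71.71], [-173.87, 95.51], [-174.79, -0.11], [-173.66, 173.66]. Speed limits (degrees/s): [136.94, 136.94, 172.46, 180, 180, 180].

INTERFACE

Orientations are given as [roll, pitch, yaw] about the fixed x, y, z axes, in that order (R = Rz(yaw) Ry(pitch) Rx(roll)).
In Python, from plant import ctrl, viewer, close_job gives the robot as it stands. The module is installed in compiled form; this text tells all that it offers.
- The arm moves only by the tool step_arm, never from a script. Its argument "moves" is a list that holds one entry, the list of rows, each a list of 5 numbers: the shift along the world's x, y, z in cm, then the turn about the world's z in rad, then the finger opening in cm, from 0 to 8.76. In form: [[[tx, ty, tz, twist, grip], ...]]. A call has 1 to 10 rows; each row shifts and turns the commanded pose from where the row before left it; what a row does not reach is not made up. A row lasts 1/10 s, in which the tool goes at most 50 mm and 8.59 degrees, less where a joint would pass 70% of its speed; a pose out of reach is approached as far as the arm can. A call with a gripper value outside its range is refused whole. The fingers move at their own pace and stop on an object; the grip force is fixed at half the most. Time passes only in rows, so rows that do not move let the fingers close. It gives the time, the measured TCP pose, the force, the opening and the grip force at its end, in the units of the state.
- ctrl.get_obs(): the state, without advancing time (a new reading comes with each control period).
- viewer.snapshot(name): name is "side" or "top"; returns (picture, depth): 400x640x3 uint8, blue, green, red; 400x640 float32, m along the optical axis (not along the pixel's ray), 0 where there is no reading.
- viewer.camera_info(name): a dict with "camera_matrix" (3x3 intrinsics, pixels), "eye" and "orientation" of the camera in the world. Camera axes: x right, y down, z forward; pixel columns grow to the right and rows downward; lengths in m; the calibration is good to about 2 mm. A picture is of the moment at which its call begins. camera_info takes no time and is no camera call.
- close_job(): hands the job in; it is judged then, once.
The state is a dict: "clock": time; "joint_pos": joint angles; "qvel": joint speeds; "tau": joint torques, N m; "tool_pos": TCP position; "orientation": TCP orientation; "force": force on the tool from outside, world axes, zero at the start; "moment": the same for the moment, N m; "opening": finger opening in m; "gripper_force": force on a finger pad.
Only numpy, scipy, OpenCV 4.12 (cv2) and the standard library are available. Lean on these libraries where they do the work, as an engineer would, in place of code of your own. Each camera call takes 0.05 s, during which the arm holds its last target. There are 200 camera calls.

## Working session

There is one attempt and no reset: what is moved stays moved. The work goes in short steps, Python scripts to look and compute and a tool call to move; the robot and the scene stay as the last step left them, time stands still between calls to the robot, and variables do not carry over. Pictures are saved under pics/ and viewed, at most 10 in all, crops included, and the job is handed in when it is done.

Besides the shell and the picture viewer there is one more tool, called as name([rows], argument=value, ...), one row to a line, values as JSON. step_arm: Moves the arm, as the interface text tells. Its arguments: {"type":"object","properties":{"moves":{"type":"array","items":{"type":"array","items":{"type":"array","items":{"type":"number"}}}}},"required":["moves"]}

```bash
mkdir -p pics
cat > h.py <<'E'
import numpy as np, cv2
from plant import ctrl, viewer, close_job
def snap(n,name):
    im,d=viewer.snapshot(n); cv2.imwrite(f'pics/{name}.png',im); np.save(f'pics/{name}.npy',d); return im,d
E
python3 - <<'E'
from h import *
for n in ('side','top'):
    snap(n,n+'0'); print(viewer.camera_info(n))
print(ctrl.get_obs())
E
```

```text
{'camera_matrix': array([[417.80398105,   0.        , 321.71472709],
       [  0.        , 417.80398105, 195.23597012],
       [  0.        ,   0.        ,   1.        ]]), 'eye': array([0.54239096, 0.81082555, 0.44452522]), 'orientation': array([-113.92202344,   -0.20434247, -177.18303869])}
{'camera_matrix': array([[368.31414492,   0.        , 316.70033287],
       [  0.        , 368.31414492, 196.5910679 ],
       [  0.        ,   0.        ,   1.        ]]), 'eye': array([0.43853759, 0.03543737, 0.91931051]), 'orientation': array([-170.19465506,   -1.83434904,  -89.62334604])}
{'clock': 0.1, 'joint_pos': array([-5.95226657e+01,  2.05892633e+01,  6.39445154e-01, -1.56400468e-02,
       -7.01380540e+01, -1.65061315e+01]), 'qvel': array([-0.02912867, -0.04093581,  0.15463537,  0.11156166,  0.07769789,
        0.01836451]), 'tau': array([-1.53682882e-03, -5.84163272e+01,  2.93750292e+01,  7.01561943e+00,
        1.01569746e-02, -5.12647239e-05]), 'tool_pos': array([ 0.16280079, -0.6545859 ,  0.20540441]), 'orientation': array([ 1.79911572e+02, -1.08705801e-02, -1.66034114e+02]), 'force': array([ 0.23706234, -0.0480948 ,  0.20742019]), 'moment': array([-0.01022909,  0.03532082, -0.01406151]), 'gripper_force': 0.0, 'opening': 0.08754665748606097}
```

View pics/top0.png

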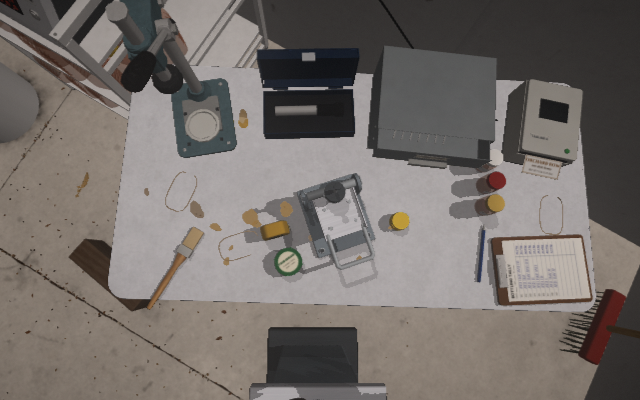

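View pics/side0.png

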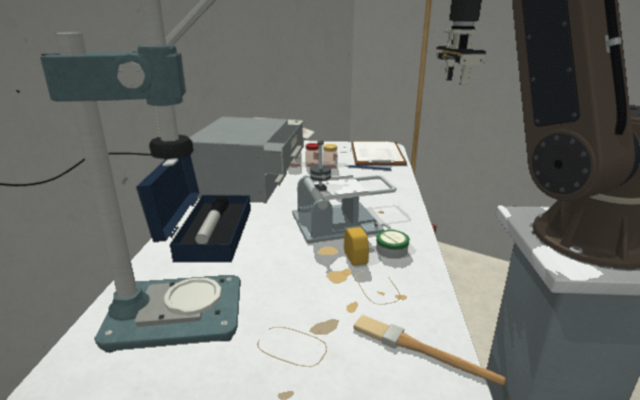

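The top view shows the stand at about (335,215). Its bail is near (355,262), the hinge side with the weight near (335,190), the tin at (288,262), the tape measure at (275,230) and the cap at (400,221). I'll enlarge both views.

Run:
```python
from h import *
a=cv2.imread('pics/top0.png')[165:295,255:420]; b=cv2.imread('pics/side0.png')[130:250,280:430]
cv2.imwrite('pics/topc.png',cv2.resize(a,None,fx=4.6,fy=4.6,interpolation=cv2.INTER_CUBIC))
cv2.imwrite('pics/sidec.png',cv2.resize(b,None,fx=5,fy=5,interpolation=cv2.INTER_CUBIC))
```

```text
(no output)
```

View pics/topc.png

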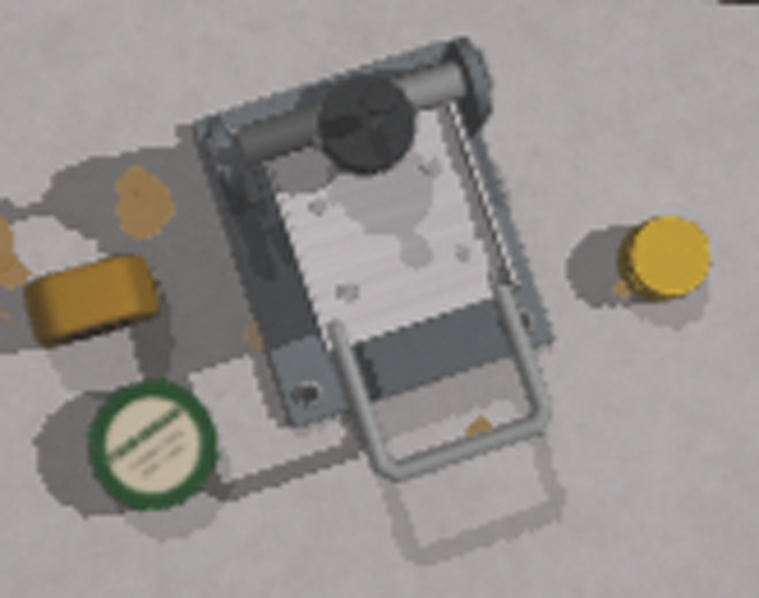

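View pics/sidec.png

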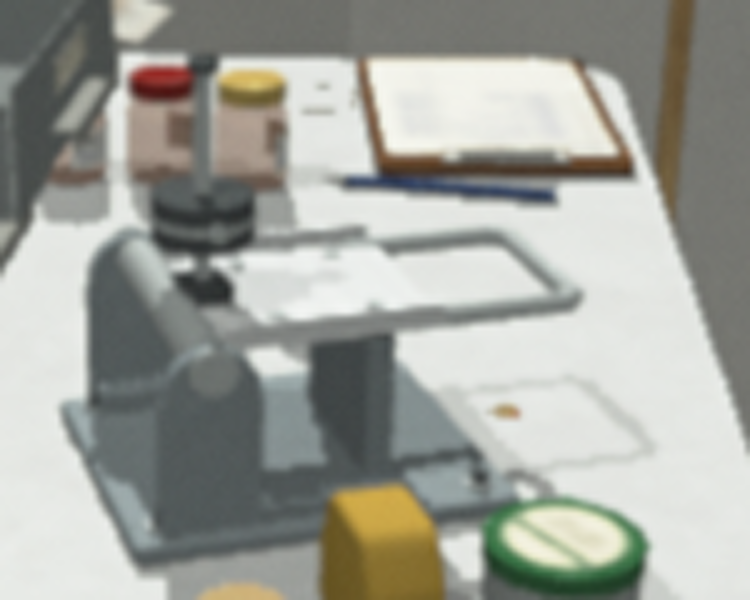

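```bash
cat >> h.py <<'E'
from scipy.spatial.transform import Rotation as R
def cam(n):
    c=viewer.camera_info(n); return c['camera_matrix'],c['eye'],R.from_euler('xyz',c['orientation'],degrees=True).as_matrix()
def onz(n,u,v,z):
    K,e,r=cam(n); d=r@np.linalg.solve(K,[u,v,1]); return e+d*(z-e[2])/d[2]
def proj(n,p):
    K,e,r=cam(n); q=K@(r.T@(np.asarray(p)-e)); return q[:2]/q[2]
E
python3 - <<'E'
from h import *
A=onz('top',340.2,266.7,.085);B=onz('top',372.4,256.3,.085);print('bail',A,B,np.linalg.norm(A-B),(A+B)/2)
C=onz('top',308.3,195.4,.09);D=onz('top',355,182.4,.09);print('hinge',C,D)
M=(A+B)/2
for p in((392,468),(540,420)): pass
y=(A-B)/np.linalg.norm(A-B); x=np.array([y[1],-y[0],0]);yaw=np.degrees(np.arctan2(x[1],x[0]))
y2=(C-D)/np.linalg.norm(C-D);print('yaw bail',yaw,'yaw hinge',np.degrees(np.arctan2(-y2[0],y2[1])))
print('M to hinge',(C+D)/2-M)
H=M+.175*x;print('H from bail',H,'proj side bail corners',proj('side',A),proj('side',B),'expected',(578/5+280,297/5+130),(500/5+280,237/5+130))
W=H-.015*x
for s in (0,.01,.02,.03,.04,.055):
    w=W+[0,0,.035+s]; print(s,proj('side',w),proj('top',w+[0,0,.011]), 'rod tip',proj('side',W+[0,0,.11]))
for n,u,v,z in(('tin',153,440,.031),('tape',92,290,.06),('cap',668,252,.03)):
    print(n,onz('top',u/4.6+255,v/4.6+165,z))
E
```

```text
bail [ 0.42486718 -0.04383347  0.085     ] [ 0.44827635 -0.11650103  0.085     ] 0.07634502886063836 [ 0.43657177 -0.08016725  0.085     ]
hinge [0.58463929 0.02904897 0.09      ] [ 0.61643792 -0.07844898  0.09      ]
yaw bail 17.85586276249071 yaw hinge 16.47857857245822
M to hinge [0.16396684 0.05546725 0.005     ]
H from bail [ 0.60314217 -0.02650814  0.085     ] proj side bail corners [393.43341145 188.59553799] [380.17156288 176.38313949] expected (395.6, 189.4) (380.0, 177.4)
0 [318.84505157 174.26966674] [336.05995165 190.56873254] rod tip [318.87313098 140.68825318]
0.01 [318.84868564 169.92351963] [336.44847603 189.70467738] rod tip [318.87313098 140.68825318]
0.02 [318.85235267 165.53795767] [336.84675755 188.81892294] rod tip [318.87313098 140.68825318]
0.03 [318.8560531  161.11244224] [337.25516842 187.91064142] rod tip [318.87313098 140.68825318]
0.04 [318.85978741 156.64642485] [337.67410004 186.97896237] rod tip [318.87313098 140.68825318]
0.055 [318.86545338 149.87023296] [338.32313069 185.53555676] rod tip [318.87313098 140.68825318]
tin [0.4373303  0.07446242 0.031     ]
tape [0.5118865  0.10544536 0.06      ]
cap [ 0.53747168 -0.19653654  0.03      ]
```

step_arm([
  [[2.1,4.4,0,0.125,5],[2.1,4.4,0,0.125,5],[2.1,4.4,0,0.125,5],[2.1,4.4,0,0.125,5],[2.1,4.4,0,0.125,5],[2.1,4.4,0,0.125,5],[2.1,4.4,0,0.125,5],[2.1,4.4,0,0.125,5],[2.1,4.4,0,0.125,5],[2.1,4.4,0,0.125,5]],
])

```text
clock: 1.1
tool_pos: [0.3731, -0.2131, 0.2064]
orientation: [-180.0, 0.0, -94.1]
force: [2.3, -0.3, 0.1]
opening: 0.0499
gripper_force: 0.0
```

step_arm([
  [[2.1,4.4,0,0.125,5],[2.1,4.4,0,0.125,5],[2.1,4.4,0,0.125,5],[0,0,0,0,5],[0,0,0,0,5]],
])

```text
clock: 1.6
tool_pos: [0.4359, -0.0819, 0.2059]
orientation: [179.9, 0.0, -72.8]
force: [-0.7, -0.4, 0.1]
opening: 0.0502
gripper_force: 0.0
```

Run:
```python
from h import *
# trim weight drum height from the start depth images
d=np.load('pics/top0.npy');K,e,r=cam('top')
for n,pts in (('top',((331,189),(331,194),(338,190))),('side',((316,175),(320,178),(325,175)))):
    d=np.load(f'pics/{n}0.npy');K,e,r=cam(n)
    for u,v in pts: print(n,u,v,e+r@np.linalg.solve(K,[u,v,1])*d[v,u])
```

```text
top 331 189 [ 0.59112652 -0.01965088  0.13656445]
top 331 194 [ 0.58026556 -0.01971074  0.13570615]
top 338 190 [ 0.58883492 -0.03472766  0.13800595]
side 316 175 [ 0.59344896 -0.00591155  0.12793823]
side 320 178 [ 0.58509988 -0.0071559   0.12087921]
side 325 175 [ 0.57466828 -0.00870598  0.12728295]
```

step_arm([
  [[0,0.1,-3.5,0,5],[0,0.1,-3.5,0,5],[0,0,-3.5,0,5],[0,0,-2.5,0,5],[0,0,-1,0,5],[0,0,0,0,5]],
])

```text
clock: 2.2
tool_pos: [0.4347, -0.0821, 0.0654]
orientation: [179.8, 0.0, -73.0]
force: [-0.3, 0.2, 0.1]
opening: 0.0501
gripper_force: 0.0
```

Run:
```python
from h import *
a,_=snap('side','side1')
cv2.imwrite('pics/side1c.png',cv2.resize(a[110:250,280:430],None,fx=4.2,fy=4.2,interpolation=cv2.INTER_CUBIC))
```

```text
(no output)
```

View pics/side1c.png

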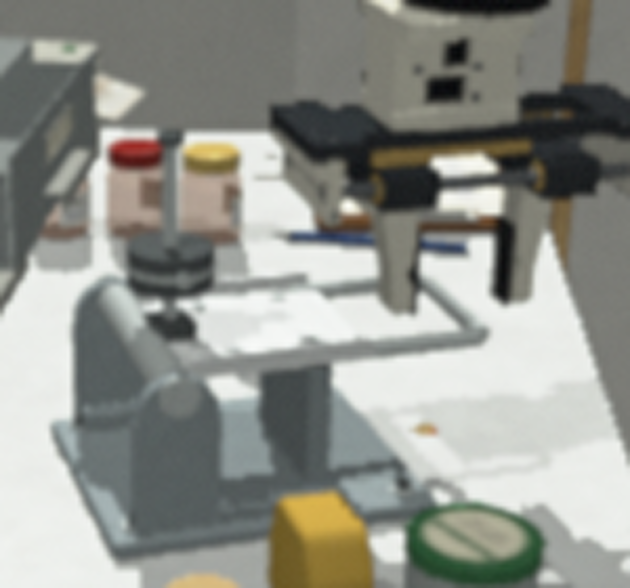

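The side view shows the fingers on either side of the bar, with tips at crop (398,308) and (515,300) and the bar near (450,305). I'll close now.

step_arm([
  [[0,0,0,0,3],[0,0,0,0,0.6],[0,0,0,0,0.6],[0,0,0,0,0.6],[0,0,0,0,0.6],[0,0,0,0,0.6]],
])

```text
clock: 2.85
tool_pos: [0.4359, -0.081, 0.0664]
orientation: [-180.0, -0.0, -72.9]
force: [0.2, 0.7, -0.4]
opening: 0.0085
gripper_force: 5.2
```

step_arm([
  [[0,0,0,0,0],[0,0,0,0,0],[0,0,0,0,0]],
])

```text
clock: 3.15
tool_pos: [0.4359, -0.081, 0.0663]
orientation: [180.0, -0.0, -72.9]
force: [-0.2, 0.3, 2.3]
opening: 0.0071
gripper_force: 28.2
```

Run:
```python
import numpy as np
x=17.2*np.pi/180; b=1.101; prev=(0,0)
for i in range(1,21):
    u=i/20; a=b*(3*u*u-2*u**3)
    p=(17.5*(1-np.cos(a)),17.5*np.sin(a)); q=np.round([p[0]*np.cos(x),p[0]*np.sin(x),p[1]],2)
    print(i,round(a,3),q,np.round(q-prev if i>1 else q,2)); prev=q
```

```text
1 0.008 [0.   0.   0.14] [0.   0.   0.14]
2 0.031 [0.01 0.   0.54] [0.01 0.   0.4 ]
3 0.067 [0.04 0.01 1.17] [0.03 0.01 0.63]
4 0.115 [0.11 0.03 2.  ] [0.07 0.02 0.83]
5 0.172 [0.25 0.08 3.  ] [0.14 0.05 1.  ]
6 0.238 [0.47 0.15 4.12] [0.22 0.07 1.12]
7 0.31 [0.8  0.25 5.34] [0.33 0.1  1.22]
8 0.388 [1.24 0.38 6.61] [0.44 0.13 1.27]
9 0.468 [1.8  0.56 7.9 ] [0.56 0.18 1.29]
10 0.55 [2.47 0.76 9.15] [0.67 0.2  1.25]
11 0.633 [ 3.24  1.   10.35] [0.77 0.24 1.2 ]
12 0.713 [ 4.08  1.26 11.45] [0.84 0.26 1.1 ]
13 0.791 [ 4.96  1.54 12.44] [0.88 0.28 0.99]
14 0.863 [ 5.85  1.81 13.3 ] [0.89 0.27 0.86]
15 0.929 [ 6.71  2.08 14.02] [0.86 0.27 0.72]
16 0.986 [ 7.5   2.32 14.6 ] [0.79 0.24 0.58]
17 1.034 [ 8.17  2.53 15.04] [0.67 0.21 0.44]
18 1.07 [ 8.69  2.69 15.35] [0.52 0.16 0.31]
19 1.093 [ 9.03  2.8  15.54] [0.34 0.11 0.19]
20 1.101 [ 9.15  2.83 15.6 ] [0.12 0.03 0.06]
```

step_arm([
  [[0,0,0.14,0,0],[0.01,0,0.4,0,0],[0.03,0.01,0.63,0,0],[0.07,0.02,0.83,0,0],[0.14,0.05,1.0,0,0],[0.22,0.07,1.12,0,0],[0.33,0.1,1.22,0,0],[0.44,0.13,1.27,0,0],[0.56,0.18,1.29,0,0],[0.67,0.2,1.25,0,0]],
])

```text
clock: 4.15
tool_pos: [0.4606, -0.0735, 0.1593]
orientation: [-180.0, -0.0, -72.9]
force: [0.2, -0.0, 0.0]
opening: 0.0007
gripper_force: 0.0
```

The opening is near zero and there is no grip force, so the bar slipped out. I'll look.

Run:
```python
from h import *
a,_=snap('side','side2')
cv2.imwrite('pics/side2c.png',cv2.resize(a[80:250,280:430],None,fx=3.5,fy=3.5,interpolation=cv2.INTER_CUBIC))
```

```text
(no output)
```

View pics/side2c.png

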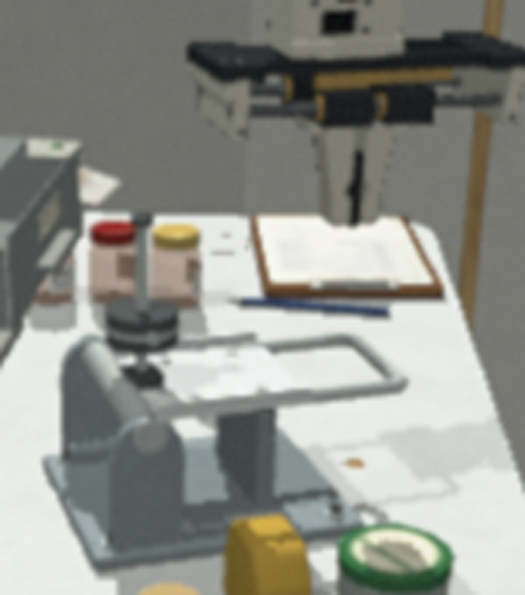

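The flap is back on its rest and undisturbed, with the bail from (270,345) to (405,385). The fingers are shut above it. I'll check whether the seen fingertips match the reported TCP.

Run:
```python
from h import *
o=ctrl.get_obs();print(o['tool_pos'])
p=proj('side',o['tool_pos']);print('now crop px',(p-[280,80])*3.5, 'side1',(proj('side',[.4347,-.0821,.0654])-[280,110])*4.2)
x=np.array([np.cos(.3),np.sin(.3),0])
for s in(.03,-.03): print((proj('side',np.array([.4347,-.0821,.0654])+s*x)-[280,110])*4.2)
for z in (.075,.08,.085,.09):
  A=onz('top',340.2,266.7,z);B=onz('top',372.4,256.3,z);print(z,A,B,np.linalg.norm(A-B),proj('side',A),proj('side',B))
d=np.load('pics/side2.npy');K,e,r=cam('side')
for u,v in((376,143),(385,143),(380,141)): print(e+r@np.linalg.solve(K,[u,v,1])*d[v,u])
```

```text
[ 0.46297858 -0.0732988   0.16136681]
now crop px [339.81904426 248.50727244] side1 [448.3149993  335.35049645]
[397.00942638 340.54857746]
[498.89697218 330.22572778]
0.075 [ 0.42470332 -0.04478361  0.075     ] [ 0.44839308 -0.11832216  0.075     ] 0.07726009618532023 [393.13151957 192.58348197] [379.80867684 180.02236403]
0.08 [ 0.42478525 -0.04430854  0.08      ] [ 0.44833472 -0.11741159  0.08      ] 0.07680256252297929 [393.2820638  190.59481648] [379.98959611 178.20800427]
0.085 [ 0.42486718 -0.04383347  0.085     ] [ 0.44827635 -0.11650103  0.085     ] 0.07634502886063836 [393.43341145 188.59553799] [380.17156288 176.38313949]
0.09 [ 0.4249491  -0.04335841  0.09      ] [ 0.44821799 -0.11559047  0.09      ] 0.07588749519829745 [393.58556896 186.58556133] [380.3545863  174.54767816]
[ 0.46758125 -0.05938262  0.18371136]
[ 0.44768269 -0.06587024  0.18212272]
[ 0.45875213 -0.06521715  0.1865855 ]
```

The fingertips sit about 20 mm higher than the reported TCP: depth gives 0.182 m, the state says 0.161 m. That means the bar was held only by the tip edges. I'll regrasp 20 mm lower.

step_arm([
  [[-1.4,-0.4,0,0,5],[-1.3,-0.4,0,0,5],[0,0,-1,0,5],[0,0,-3,0,5],[0,0,-3,0,5],[0,0,-2,0,5],[0,0,-1.5,0,5],[0,0,-1,0,5],[0,0,0,0,5]],
])

```text
clock: 5.1
tool_pos: [0.4321, -0.0818, 0.0414]
orientation: [179.8, 0.0, -72.9]
force: [0.7, 0.1, 0.4]
opening: 0.0497
gripper_force: 0.0
```

Run:
```python
from h import *
a,_=snap('side','side3')
cv2.imwrite('pics/side3c.png',cv2.resize(a[110:250,280:430],None,fx=4.2,fy=4.2,interpolation=cv2.INTER_CUBIC))
```

```text
(no output)
```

View pics/side3c.png

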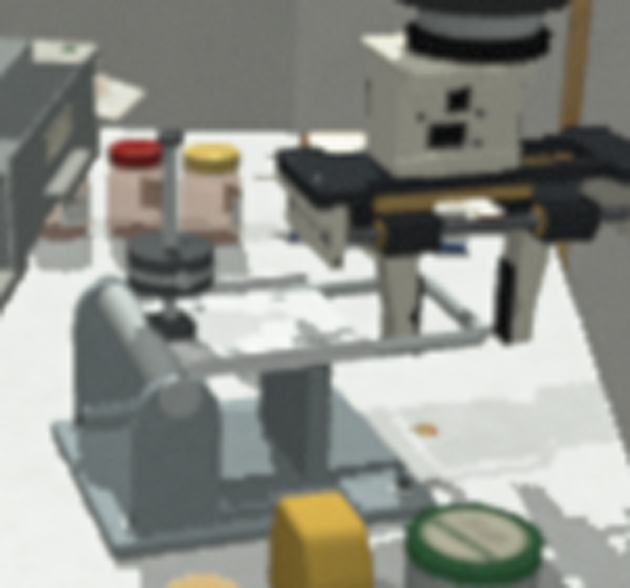

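The fingertips, at crop (515,340), are now well below the bar at about (455,308), and the fingers are centred on it. I'll close.

step_arm([
  [[0,0,0,0,2],[0,0,0,0,0.5],[0,0,0,0,0],[0,0,0,0,0],[0,0,0,0,0],[0,0,0,0,0],[0,0,0,0,0]],
])

```text
clock: 5.85
tool_pos: [0.4359, -0.0808, 0.0435]
orientation: [-179.8, -0.0, -72.9]
force: [5.1, 2.2, -0.2]
opening: 0.0091
gripper_force: 30.0
```

Grip is 30 N with a 9 mm opening. Now I'll start the swing.

step_arm([
  [[0,0,0.14,0,0],[0.01,0,0.4,0,0],[0.03,0.01,0.63,0,0],[0.07,0.02,0.83,0,0],[0.14,0.05,1.0,0,0],[0.22,0.07,1.12,0,0],[0.33,0.1,1.22,0,0],[0.44,0.13,1.27,0,0],[0.56,0.18,1.29,0,0],[0.67,0.2,1.25,0,0]],
])

```text
clock: 6.85
tool_pos: [0.4622, -0.0719, 0.1352]
orientation: [-179.6, 0.0, -72.9]
force: [16.1, 7.6, -14.3]
opening: 0.009
gripper_force: 30.1
```

The bar is held. The force is mostly radial, about 20 N, because the commanded arc is slightly too far out. I'll add a few mm toward the hinge and continue.

step_arm([
  [[0.87,0.27,1.2,0,0],[0.94,0.29,1.1,0,0],[0.98,0.31,0.95,0,0],[0.89,0.27,0.82,0,0],[0.86,0.27,0.7,0,0],[0.79,0.24,0.56,0,0],[0.67,0.21,0.42,0,0],[0.4,0.12,0.25,0,0],[0,0,0,0,0],[0,0,0,0,0]],
])

```text
clock: 7.85
tool_pos: [0.5203, -0.0529, 0.194]
orientation: [179.8, 0.1, -72.9]
force: [-8.4, 8.1, 7.5]
opening: 0.0091
gripper_force: 30.0
```

Run:
```python
from h import *
a,_=snap('side','side4'); o=ctrl.get_obs(); print(o['tool_pos'],o['force'])
cv2.imwrite('pics/side4c.png',cv2.resize(a[80:230,280:430],None,fx=4,fy=4,interpolation=cv2.INTER_CUBIC))
```

```text
[ 0.52022891 -0.05296989  0.19399272] [-9.3953383   7.65331244  6.80524962]
```

View pics/side4c.png

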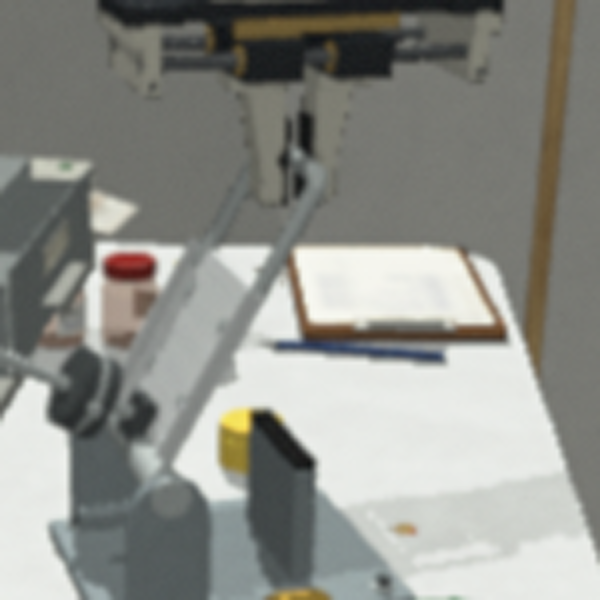

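Run:
```python
from h import *
yaw=np.radians(17.3);x=np.array([np.cos(yaw),np.sin(yaw),0]);y=np.array([-x[1],x[0],0]);z=np.array([0,0,1.])
H=np.array([.4366,-.0802,.085])+.175*x
c=lambda p:(proj('side',p)-[280,80])*4
for a in (0.95,1,1.03,1.06,1.1,1.15):
    h=-np.cos(a)*x+np.sin(a)*z;n=np.sin(a)*x+np.cos(a)*z
    print(a,'corner',c(H+.175*h+.036*y),'weight',c(H+.015*h+.0407*n),'rod12mm',c(H+.015*h+.02*n),'panel corner',c(H+.11*h+.05*y), 'hinge end',c(H+.062*y))
```

```text
0.95 corner [337.85748631 188.30571458] weight [ 83.24440867 380.89633524] rod12mm [114.14402393 398.97872551] panel corner [272.22275605 301.75057383] hinge end [155.65670167 484.1822407 ]
1 corner [324.7601024  179.65386332] weight [ 80.0574125  383.38720307] rod12mm [112.01735444 399.87448155] panel corner [263.82856776 296.63134198] hinge end [155.65670167 484.1822407 ]
1.03 corner [316.6177163  174.78331549] weight [ 78.20392783 384.94905519] rod12mm [110.76020574 400.45876687] panel corner [258.62832305 293.76594011] hinge end [155.65670167 484.1822407 ]
1.06 corner [308.27054816 170.16161925] weight [ 76.39664643 386.55956515] rod12mm [109.51863833 401.07752273] panel corner [253.31076217 291.05951432] hinge end [155.65670167 484.1822407 ]
1.1 corner [296.83475957 164.39795527] weight [ 74.06177223 388.77989328] rod12mm [107.88945955 401.95515499] panel corner [246.04630702 287.70412853] hinge end [155.65670167 484.1822407 ]
1.15 corner [282.07304444 157.8552397 ] weight [ 71.26895152 391.66717869] rod12mm [105.89896718 403.13471199] panel corner [236.70183468 283.92753321] hinge end [155.65670167 484.1822407 ]
```

Both the tool travel and the picture (bail corner at crop (318,172)) give a flap angle of about 1.05 rad. The target from the trim setting is 1.10, so I'll add about 0.05 rad and ease the side load.

step_arm([
  [[0.2,0.1,0.15,0,0],[0.2,0.1,0.15,0,0],[0.2,0.1,0.12,0,0],[0,0,0,0,0],[0,0,0,0,0],[0,0,0,0,0]],
])

```text
clock: 8.5
tool_pos: [0.5272, -0.0506, 0.1981]
orientation: [179.9, 0.1, -72.9]
force: [-3.8, 4.5, 3.3]
opening: 0.0091
gripper_force: 29.9
```

Run:
```python
from h import *
o=ctrl.get_obs(); print(o['tool_pos'],o['force'],o['gripper_force'])
d=(o['tool_pos']-[.4359,-.0808,.0435])*100;dx=d[0]*np.cos(.302)+d[1]*np.sin(.302)
print(dx,d[2],np.arctan2(d[2],17.5-dx),np.hypot(d[2],17.5-dx))
a,_=snap('side','side5')
cv2.imwrite('pics/side5c.png',cv2.resize(a[80:230,280:430],None,fx=4,fy=4,interpolation=cv2.INTER_CUBIC))
```

```text
[ 0.52721476 -0.05057154  0.1981393 ] [-3.81862228  4.54117659  3.30085327] 29.93782103061676
9.617304208430882 15.463929947424582 1.0993813574001345 17.357131743501757
```

View pics/side5c.png

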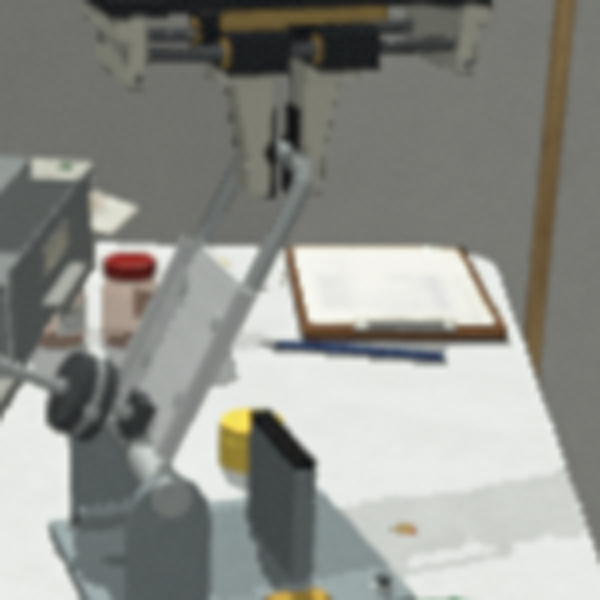

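The bail corner is now at crop (303,163) and the bar is firmly held between the pads. After correcting for the camera offset, the angle is about 1.10 rad, the balance angle. I'll hand in.

```bash
python3 -c "
from h import *
print(close_job())"
```

```text
the job is handed in; nothing more can be done
None
```

I handed the job in with the flap held still by its wire handle at about 1.10 rad, the balance angle I worked out from the measured trim setting of about 5.5 mm. The grip was 30 N. The first grasp slipped off, but the flap stayed on its rest. I never moved the arm near the tin, tape measure or cap, but did not measure them again at the end.

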